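# Poise a heater-block lid at its balance point with a forked opener

### The job

Pick up the forked lid opener by its handle, slip its fork over the bar along the front of the heater block's lid, and swing the lid up with it to its balance point (a bit over half-way to upright, about 52 degrees open), where it tends to fall neither shut nor backwards. Finish holding it still there, with the opener gripped and its fork round the bar, so that I can hook in the lid stay: the program ends while holding. The lid is hot, so touch it with the opener only, do not let it go over backwards, and leave everything else standing where it is.

Things in the scene. Friction and masses are not known exactly. Their poses are not given: they have to be found in the camera images.
- block: heater block, fixed to the table: white box 100 (x) x 120 (y) x 72 mm high, its lid hinged along the rear (+x) top edge. Origin at the centre of its underside; -x is its front, z up. A ledge 24 mm deep, whose upper face is 56 mm above the table, sticks out of its front, below the bar of the lid.
- block_hinge (a point): middle of the lid's hinge line, on the block at x = +50 mm, z = 72 mm; the hinge line runs along the block's y. Axes as the block's.
- lid_bar (a point): middle of the bar along the front of the lid: round steel, 6 mm thick, straight over 76 mm along y, held 23 mm clear of the lid's plate by an arm at each end. With the lid shut it lies 123 mm in front (-x) of the hinge line and 3 mm above it, 75 mm above the table, with 16 mm free between it and the ledge below. Moves and turns with the lid (axes as the block's while shut).
- lid (a joint): lid angle in rad: 0 shut, grows as the bar swings up and back, stop at 1.75. A 100 x 120 mm plate with a tall grey hood (85 mm in all), 0.15 to 0.29 kg. Balance point: 0.90 rad (52 degrees), where its centre of mass is right above the hinge. Below that it falls shut, above it backwards. Almost no friction, a little damping: it leans on the fork's lower prong before the balance, the upper past it.
- opener_grip (a point): centre of the handle of the forked opener, the place to grasp it (half-way up, 11 mm above the table as it lies). Black handle 100 mm long (from -55 to +45 mm in x), 16 mm wide (y), 22 mm high; the tool lies flat, 144 mm long in all, 0.09 kg; x points along it to the fork, z up.
- opener_fork (a point): middle of the fork's mouth, 77 mm ahead (+x) of opener_grip at the same height. Two flat steel prongs, one above the other, each 3 mm thick, 24 mm wide, open to the front (+x) and the sides, with 14 mm free between them; the prongs' tips are 12 mm ahead of this point and the closed end of the mouth 12 mm behind it. Axes as opener_grip.
- jar: bystander: white jar with a screw lid, 34 mm wide, 45 mm high, origin under its centre
- dark_bottle: bystander: small dark square bottle, 35 x 31 x 60 mm, origin under its centre
- dropper: bystander: white dropper bottle with a pointed cap, 25 mm wide, 66 mm high, origin under its centre
- cover: bystander: black box-shaped cover, 54 x 52 x 33 mm, origin under its centre
Not all that is in view belongs to the job. What is shaped like the part that bears opener_grip but red or yellow is not meant.

How it is judged:
By the outcome, as a careful person would: the job done as asked, in the order asked, and still so for the second after the job is handed in, while the arm keeps its last pose, push and grip.
It also fails if it takes over 51 s, if anything falls off the work surface, if the arm or the gripper's body presses on something with over 40 N, if the wrist force passes 120 N, or if a joint passes its speed limit or range.

### The arm

A 7-joint arm with a two-finger parallel gripper is mounted at the origin on a cart in front of the work surface, level with it; the furniture and walls round the work are solid. World frame = base frame: x ahead of the robot, y to its left, z up, the work surface at z = 0. Lengths are in m, angles in rad, forces in N, time in s.
With the tool pointing down it reaches from about 0.425 to 0.925 m from the base axis. Payload 6.8 kg.
Tool frame: the origin (TCP) lies on the centre line of the jaws, within the pads' length; the fingertips stand 8 mm ahead of it and the grasp point (between the pads) lies 11 mm behind it (bot.tips_ahead is the distance from the TCP to the fingertips, in m); z points along the fingers, y is the line along which they close (so a half turn about z gives the same grasp; the last joint's range is limited). The gripper opens to 85 mm and grips with 20 to 120 N. Pads are 22 mm wide; open, the fingers measure 114 mm over their backs; the gripper's body (76 mm by 85 mm) begins 54 mm behind the grasp point. The pads swing forward as they close: fully open they stand 13 mm farther back than shut.
Start: joints at [-1.447, 0.477, 0.022, 1.555, -0.011, 1.109, -0.083], TCP at [0.155, 0.657, 0.239] pointing down, gripper open.
Joint ranges: [-2.96, 2.96], [-0.34, 2.1], [-1.41, 1.46], [0.24, 2.44], [-1.37, 4.51], [0.17, 1.92], [-2.96, 2.96]. Speed limits (rad/s): [2.39, 2.39, 3.14, 3.14, 3.14, 3.14, 3.14].

### API

Orientations are given as a unit quaternion [w, x, y, z].
In Python, from station import bot gives the robot as it stands.
- The arm moves only by the tool send_rows, never from a script. Its argument "deltas" is text: rows parted by semicolons, each of 4 numbers parted by spaces: the shift along the tool's x, y, z in m, then the turn about the tool's z in degrees. In form: x y z spin; .... A call has 1 to 5 rows; each row is the pose to reach, as a shift and turn from the pose commanded when the call began, along the tool's axes at that moment; what a row does not reach only later rows make up. A row lasts 1/10 s, in which the tool goes at most 50 mm and 8.59 degrees, less where a joint would pass 70% of its speed; a pose out of reach is approached as far as the arm can. A call with a gripper value outside its range is refused whole. "claw" is the opening, from 0 (shut) to 1 (fully open), set as the call begins (left out, the last holds). The fingers move at their own pace and stop on an object; "force" is the grip in N (left out, the last holds). Time passes only in rows, so rows that repeat a pose let the fingers close. It gives the time, the measured TCP pose, the force, the opening and the grip force at its end, in the units of the state.
- bot.get_obs(): the state, without advancing time (a new reading comes with each control period).
- bot.read_camera(name): name is "scene" or "top" or "wrist"; returns a dict with "img" (400x640x3 uint8, red, green, blue), "depth" (400x640 float32, m along the optical axis (not along the pixel's ray), 0 where there is no reading), "fx", "fy", "cx", "cy" (pixels), "dist_coeffs" ([k1, k2, p1, p2, k3] as OpenCV has them; the pictures are not rectified), "camera_from_world" (4x4, takes a point from world to camera coordinates). Camera axes: x right, y up, looking along -z (the intrinsics and any distortion apply to the point x, -y, -z); pixel columns grow to the right and rows downward; lengths in m; the calibration is good to about 2 mm. A picture is of the moment at which its call begins.
- bot.hand_in(): hands the job in; it is judged then, once.
Trained networks look in a picture, given as the dict that the camera call returned (one of the last four; its "shot" number tells which), for a name from the list of things; names that differ only in an ending like _2 or _b are one class to them, and where a whole thing is asked for, a point or a joint stands for the part that bears it (a point fixed in the world has none). Each returns a list of dicts, best first, with "confidence" (0 to 1); they miss things now and then, are a little off and sometimes report something else, mostly with a low value. They report only what shows in the picture. A call takes as long as a camera call. They do not tell look-alikes from the thing itself.
- bot.masks_of(picture, query): "mask" (400x640 bool, what is visible of it).
- bot.landmark_of(picture, query): "xyz" ([x, y, z] in m, in world coordinates, good to about 4 mm: a listed point, or the origin of a listed thing).
The state is a dict: "t": time; "q": joint angles; "joint_vel": joint speeds; "joint_torque": joint torques, N m; "eef_pos": TCP position; "tool_rot": TCP orientation; "contact_force": force on the tool from outside, world axes, zero at the start; "torque": the same for the moment, N m; "gripper_width": opening from 0.0 (shut) to 1.0 (fully open); "grasp_force": force on a finger pad.
Only numpy, scipy, OpenCV 4.12 (cv2) and the standard library are available. Lean on these libraries where they do the work, as an engineer would, in place of code of your own. Each camera call takes 0.05 s, during which the arm holds its last target. There are 200 camera calls.

## Working session

There is one attempt and no reset: what is moved stays moved. The work goes in short steps, Python scripts to look and compute and a tool call to move; the robot and the scene stay as the last step left them, time stands still between calls to the robot, and variables do not carry over. Pictures are saved under pics/ and viewed, at most 10 in all, crops included, and the job is handed in when it is done.

Besides the shell and the picture viewer there is one more tool, called after "Call:" by a JSON object that holds its "name" and its "arguments", one argument or row to a line. send_rows: Moves the arm, as the interface text tells. Its arguments: {"type":"object","properties":{"deltas":{"type":"string"},"claw":{"type":"number"},"force":{"type":"number"}},"required":["deltas"]}

```bash
mkdir -p pics; ls
python3 - <<'E'
from station import bot
import cv2,numpy as np
o=bot.get_obs();print(o)
for n in("scene","top"):
    p=bot.read_camera(n);cv2.imwrite(f"pics/{n}0.png",p["img"][:,:,::-1])
    print(n,p["dist_coeffs"],p["fx"])
    for q in("block","block_hinge","lid_bar","opener_grip","opener_fork","jar","dark_bottle","dropper","cover"):
        C=np.array(p["camera_from_world"])
        for d in bot.landmark_of(p,q)[:4]:
            c=C@np.r_[d["xyz"],1];u=cv2.projectPoints(np.array([[c[0],-c[1],-c[2]]]),np.zeros(3),np.zeros(3),np.array([[p["fx"],0,p["cx"]],[0,p["fy"],p["cy"]],[0,0,1]]),np.array(p["dist_coeffs"]))[0].ravel()
            print(q,round(d["confidence"],2),np.round(d["xyz"],3),u.round())
E
```

```text
pics
{'t': 0.0, 'q': array([-1.44705537,  0.47783622,  0.02233929,  1.55642403, -0.01152694,
        1.10927132, -0.08309935]), 'joint_vel': array([-4.22761246e-04, -5.67392689e-04, -9.62277076e-05, -5.89022881e-04,
        1.21619578e-03,  1.05400958e-03,  6.90424639e-04]), 'joint_torque': array([ 7.16026370e-04, -5.96442103e+01,  1.60884205e+00, -2.81196731e+01,
        1.24834399e-02,  9.22757172e-03,  1.16523410e-05]), 'eef_pos': array([0.15497038, 0.65639723, 0.23831303]), 'tool_rot': array([-4.93574926e-05,  1.15655574e-01,  9.93288965e-01, -9.04198889e-04]), 'contact_force': array([ 0.64660626, -0.33965539, -0.29785183]), 'torque': array([-0.02454727,  0.00748705, -0.03531679]), 'grasp_force': 0.0, 'gripper_width': 1.0035481316882224}
scene [-0.06864651  0.          0.          0.          0.        ] 382.85502216943155
block 0.69 [ 0.588 -0.175  0.002] [356. 228.]
block 0.48 [ 0.638  0.1   -0.002] [305. 177.]
block_hinge 0.67 [ 0.637 -0.179  0.072] [373. 200.]
lid_bar 0.68 [ 0.518 -0.16   0.077] [333. 213.]
opener_grip 0.9 [0.414 0.278 0.013] [212. 174.]
opener_grip 0.71 [ 0.
[... 780 characters left out ...]
2] [351. 210.]
opener_grip 0.86 [ 0.408 -0.14   0.007] [338. 250.]
opener_grip 0.84 [0.457 0.146 0.011] [233. 234.]
opener_grip 0.68 [0.408 0.276 0.014] [185. 253.]
opener_grip 0.62 [ 0.374 -0.308  0.011] [399. 262.]
opener_fork 0.92 [0.368 0.342 0.011] [161. 268.]
opener_fork 0.83 [ 0.41  -0.378  0.007] [424. 248.]
opener_fork 0.69 [0.528 0.18  0.012] [221. 208.]
opener_fork 0.64 [ 0.365 -0.072  0.012] [314. 267.]
jar 0.65 [ 0.489  0.018 -0.002] [280. 222.]
dark_bottle 0.7 [ 0.638  0.101 -0.001] [251. 169.]
dropper 0.66 [ 0.677  0.153 -0.001] [232. 155.]
dropper 0.48 [0.49  0.021 0.001] [279. 221.]
dropper 0.48 [ 0.638  0.1   -0.   ] [251. 169.]
cover 0.76 [ 0.516 -0.424 -0.002] [438. 210.]
```

View pics/scene0.png

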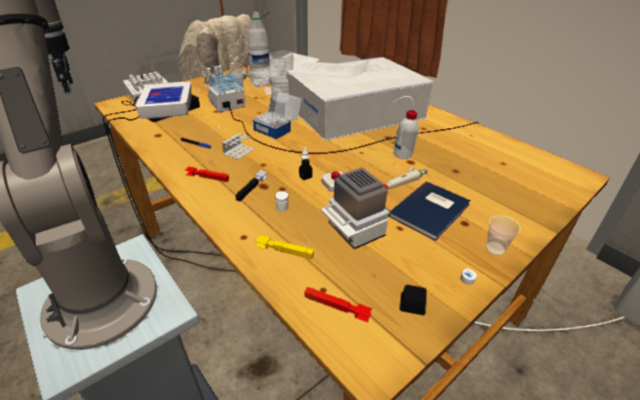

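View pics/top0.png

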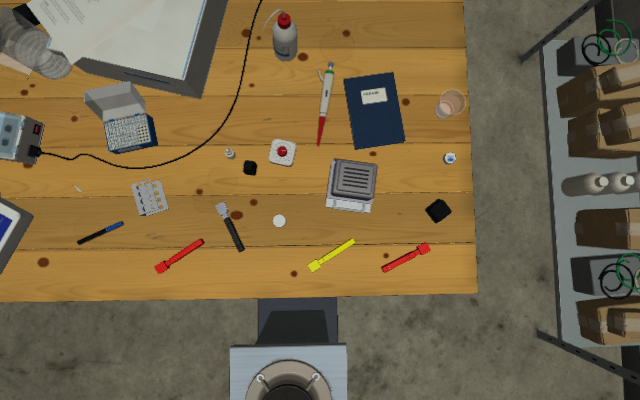

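The scene shows one black-handled opener at about (250,186) (top view (231,228)). Look-alikes are red at (212,174), yellow at (290,247) and red at (335,302). Only the black one fits the description. I'll measure it and check a close crop.

```bash
cat > h.py <<'E'
from station import bot
import cv2,numpy as np
from scipy.spatial.transform import Rotation as R
def cloud(p,mask):
    K=np.array([[p["fx"],0,p["cx"]],[0,p["fy"],p["cy"]],[0,0,1]])
    v,u=np.nonzero(mask&(p["depth"]>0));d=p["depth"][v,u]
    n=cv2.undistortPoints(np.c_[u,v].astype(float)[:,None],K,np.array(p["dist_coeffs"]))[:,0]
    c=np.c_[n[:,0]*d,-n[:,1]*d,-d,np.ones(len(d))]
    return (np.linalg.inv(p["camera_from_world"])@c.T).T[:,:3],np.c_[u,v]
def pose():
    o=bot.get_obs();q=o["tool_rot"];return o,R.from_quat([q[1],q[2],q[3],q[0]]).as_matrix()
def rect(P):
    (c,s,a)=cv2.minAreaRect(P[:,:2].astype(np.float32));b=cv2.boxPoints((c,s,a))
    e=b[1]-b[0];f=b[2]-b[1]
    if np.linalg.norm(f)>np.linalg.norm(e):e=f
    return np.round(c,4),np.round(s,4),round(np.degrees(np.arctan2(e[1],e[0])),1)
def plan(xy,yaw):  # yaw of tool x, degrees
    o,M=pose();d=np.r_[xy,0]-np.r_[o["eef_pos"][:2],0]
    s=M.T@d;w=(yaw-np.degrees(np.arctan2(M[1,0],M[0,0]))+180)%360-180
    print("eef",o["eef_pos"].round(4),"shift",s.round(4),"spin",round(-w,1))
E
python3 - <<'E'
from h import *
p=bot.read_camera("top")
for d in bot.masks_of(p,"opener_grip"):
    X,uv=cloud(p,d["mask"]);c=p["img"][uv[:,1],uv[:,0]].mean(0)
    print(round(d["confidence"],2),uv.mean(0).round(),c.round(),len(uv),rect(X[X[:,2]>.008]),np.percentile(X[:,2],[5,50,95]).round(3))
for d in bot.masks_of(p,"block")[:2]:
    X,uv=cloud(p,d["mask"])
    print(round(d["confidence"],2),uv.mean(0).round(),len(uv),np.percentile(X[:,2],[5,50,95]).round(3))
    for a,b in((.02,.2),(.04,.1),(.1,.2)):
        Y=X[(X[:,2]>a)&(X[:,2]<b)]
        if len(Y)>9:print(a,b,rect(Y),len(Y))
cv2.imwrite("pics/crop1.png",cv2.resize(p["img"][140:280,150:390,::-1],(0,0),fx=3.3,fy=3.3,interpolation=cv2.INTER_CUBIC))
plan([.456,.147],205)
E
```

```text
0.9 [406. 257.] [171.  47.  33.] 431 (array([ 0.3864, -0.3223]), array([0.024 , 0.1449]), np.float32(-66.4)) [-0.001  0.02   0.023]
0.73 [178. 256.] [169.  35.  26.] 402 (array([0.4015, 0.2897]), array([0.0237, 0.1449]), np.float32(-57.9)) [0.006 0.02  0.024]
0.72 [230. 226.] [75. 72. 70.] 398 (array([0.4769, 0.1519]), array([0.1414, 0.0238]), np.float32(25.9)) [-0.001  0.02   0.024]
0.54 [329. 255.] [189. 186.  27.] 352 (array([ 0.3983, -0.1208]), array([0.0231, 0.1432]), np.float32(-59.3)) [0.007 0.02  0.024]
0.75 [351. 185.] 2257 [0.054 0.143 0.158]
0.02 0.2 (array([ 0.5763, -0.1712]), array([0.12  , 0.1266]), np.float32(-8.6)) 2255
0.04 0.1 (array([ 0.5763, -0.1712]), array([0.12  , 0.1265]), np.float32(-8.7)) 701
0.1 0.2 (array([ 0.5881, -0.173 ]), array([0.1041, 0.0872]), np.float32(81.3)) 1548
eef [0.1551 0.657  0.2393] shift [-0.41   -0.4272 -0.    ] spin -38.3
```

View pics/crop1.png

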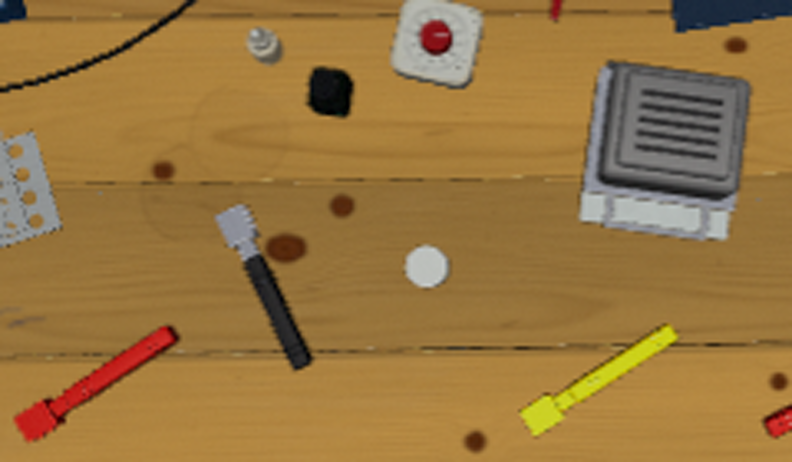

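The crop shows the black opener: handle at crop (280,310), steel fork at (238,228). It is the right one, and its length (0.141) and top height (22 mm) agree. Moving over it.

Call:
{"name": "send_rows", "arguments": {
  "deltas": "-0.034 -0.035 0 0; -0.068 -0.07 0 0; -0.102 -0.105 0 0; -0.136 -0.14 0 0; -0.17 -0.175 0 0",
  "claw": 0.6
}}

```text
t: 1.65
eef_pos: [0.2811, 0.4459, 0.2395]
tool_rot: [0.0, 0.116, 0.993, 0.0]
contact_force: [0.4, 0.4, 0.1]
gripper_width: 0.601
grasp_force: 0.0
```

Call:
{"name": "send_rows", "arguments": {
  "deltas": "-0.034 -0.035 0 0; -0.068 -0.07 0 0; -0.102 -0.105 0 0; -0.136 -0.14 0 0; -0.17 -0.175 0 0"
}}

```text
t: 2.15
eef_pos: [0.4064, 0.2365, 0.2397]
tool_rot: [0.0, 0.116, 0.993, 0.001]
contact_force: [1.0, 0.2, 0.1]
gripper_width: 0.602
grasp_force: 0.0
```

Call:
{"name": "send_rows", "arguments": {
  "deltas": "-0.034 -0.035 0.02 -8; -0.068 -0.075 0.04 -16; -0.068 -0.075 0.06 -24; -0.068 -0.075 0.06 -32; -0.068 -0.075 0.06 -38.5"
}}

```text
t: 2.65
eef_pos: [0.4544, 0.1483, 0.1786]
tool_rot: [-0.001, -0.22, 0.975, -0.0]
contact_force: [0.0, 0.0, -0.3]
gripper_width: 0.595
grasp_force: 0.0
```

Run:
```python
from h import *
for n in("wrist","top"):
    p=bot.read_camera(n)
    for q in("opener_grip","opener_fork"):
        for d in bot.landmark_of(p,q)[:4]:print(n,q,round(d["confidence"],2),np.round(d["xyz"],4))
    for d in bot.masks_of(p,"opener_grip"):
        X,uv=cloud(p,d["mask"]);c=p["img"][uv[:,1],uv[:,0]].mean(0)
        print(n,round(d["confidence"],2),uv.mean(0).round(),c.round(),len(uv),rect(X[X[:,2]>.008]),np.percentile(X[:,2],[5,50,95]).round(3))
    cv2.imwrite(f"pics/{n}1.png",p["img"][:,:,::-1])
plan([.459,.1455],205.5)
```

```text
wrist opener_grip 0.83 [0.4122 0.2768 0.0124]
wrist opener_grip 0.72 [0.4564 0.143  0.0117]
wrist opener_grip 0.61 [ 0.4075 -0.1364  0.0136]
wrist opener_fork 0.94 [0.3704 0.3421 0.0124]
wrist opener_fork 0.77 [0.5318 0.1781 0.0143]
wrist opener_fork 0.75 [ 0.3671 -0.0686  0.013 ]
wrist 0.88 [461. 190.] [178.  60.  56.] 2388 (array([0.4014, 0.2912]), array([0.0232, 0.1444]), np.float32(-56.7)) [0.004 0.02  0.022]
wrist 0.84 [100.  16.] [192. 179.  91.] 3435 (array([ 0.3977, -0.12  ]), array([0.02  , 0.1447]), np.float32(-60.5)) [0.003 0.02  0.022]
wrist 0.77 [319. 198.] [95. 94. 94.] 1929 (array([0.4746, 0.1535]), array([0.1446, 0.0224]), np.float32(25.4)) [0.015 0.02  0.022]
top opener_grip 0.69 [ 0.4066 -0.1376  0.0043]
top opener_grip 0.69 [ 0.3722 -0.3062  0.0128]
top opener_grip 0.6 [0.4596 0.1481 0.0083]
top opener_fork 0.79 [ 0.4129 -0.3784  0.0084]
top opener_fork 0.74 [ 0.3665 -0.0752  0.0083]
top opener_fork 0.68 [6.379e-01 1.051e-01 3.000e-04]
top opener_fork 0.59 [0.5268 0.1797 0.0092]
top 0.76 [329. 255.] [197. 193.  29.] 358 (array([ 0.3981, -0.12  ]), array([0.0227, 0.1417]), np.float32(-59.7)) [0.007 0.02  0.024]
top 0.67 [406. 257.] [179.  47.  34.] 427 (array([ 0.3865, -0.3225]), array([0.0235, 0.1445]), np.float32(-66.5)) [-0.     0.02   0.024]
top 0.49 [230. 225.] [98. 93. 89.] 305 (array([0.4773, 0.1517]), array([0.1419, 0.0247]), np.float32(26.2)) [-0.002  0.019  0.023]
eef [0.4545 0.1499 0.1795] shift [-0.0022 -0.0059  0.    ] spin -0.3
```

View pics/wrist1.png

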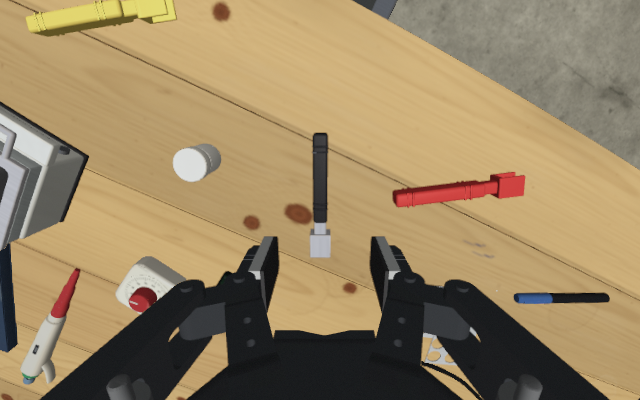

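The wrist view shows the black opener lined up between the fingers: handle at (320,180), fork at (320,243). Descending.

Call:
{"name": "send_rows", "arguments": {
  "deltas": "-0.002 -0.0055 0.045 0; -0.002 -0.0055 0.09 0; -0.002 -0.0055 0.135 0; -0.002 -0.0055 0.16 0; -0.002 -0.0055 0.167 0"
}}

```text
t: 3.55
eef_pos: [0.4569, 0.1449, 0.0099]
tool_rot: [-0.002, -0.218, 0.976, -0.001]
contact_force: [-0.1, 0.8, 0.2]
gripper_width: 0.599
grasp_force: 0.0
```

Call:
{"name": "send_rows", "arguments": {
  "deltas": "0 0 0 0; 0 0 0.001 0; 0 0 0.001 0; 0 0 0.001 0; 0 0 0.001 0",
  "claw": 0,
  "force": 70
}}

```text
t: 4.05
eef_pos: [0.4598, 0.146, 0.0128]
tool_rot: [0.001, -0.218, 0.976, 0.0]
contact_force: [-1.3, -0.4, 8.0]
gripper_width: 0.166
grasp_force: 69.9
```

Call:
{"name": "send_rows", "arguments": {
  "deltas": "0 0 0 0; 0 0 0 0; 0 0 0 0"
}}

```text
t: 4.35
eef_pos: [0.4598, 0.146, 0.0129]
tool_rot: [0.001, -0.218, 0.976, 0.0]
contact_force: [-0.4, 0.3, 8.6]
gripper_width: 0.166
grasp_force: 69.9
```

Call:
{"name": "send_rows", "arguments": {
  "deltas": "0 0 -0.03 0; 0 0 -0.07 0; 0 0 -0.11 0; 0 0 -0.15 0; 0 0 -0.15 0"
}}

```text
t: 4.85
eef_pos: [0.462, 0.1468, 0.167]
tool_rot: [0.005, -0.218, 0.976, 0.002]
contact_force: [0.4, 0.7, -1.4]
gripper_width: 0.167
grasp_force: 68.9
```

Run:
```python
from h import *
for n in("wrist","top","scene"):
    p=bot.read_camera(n)
    for q in("opener_grip","opener_fork","block","block_hinge","lid_bar"):
        for d in bot.landmark_of(p,q)[:4]:
            if d["xyz"][2]>.05 or q=="block" :print(n,q,round(d["confidence"],2),np.round(d["xyz"],4))
    for q in("block","lid_bar"):
      for d in bot.masks_of(p,q)[:1]:
        X,uv=cloud(p,d["mask"]);print(n,q,round(d["confidence"],2),uv.mean(0).round(),len(uv))
        for a,b in((.02,.2),(.05,.06),(.066,.078),(.1,.2)):
            Y=X[(X[:,2]>a)&(X[:,2]<b)]
            if len(Y)>9:print(a,b,rect(Y),len(Y))
    cv2.imwrite(f"pics/{n}2.png",p["img"][:,:,::-1])
print(bot.get_obs()["eef_pos"])
```

```text
wrist opener_grip 0.71 [0.4585 0.1449 0.1628]
wrist block 0.89 [ 0.5853 -0.1808 -0.0009]
wrist lid_bar 0.86 [  5. 180.] 793
0.02 0.2 (array([ 0.569 , -0.1135]), array([0.1038, 0.0183]), np.float32(4.2)) 793
0.066 0.078 (array([ 0.569 , -0.1135]), array([0.1038, 0.0183]), np.float32(4.2)) 772
top opener_grip 0.53 [0.4548 0.1463 0.1535]
top opener_fork 0.69 [0.5265 0.1796 0.1599]
top block 0.82 [ 0.5888 -0.1738 -0.0046]
top lid_bar 0.87 [ 0.515  -0.1692  0.072 ]
top block 0.7 [279. 220.] 141
0.02 0.2 (array([0.4923, 0.0198]), array([0.0338, 0.0319]), np.float32(89.0)) 133
top lid_bar 0.83 [351. 182.] 1952
0.02 0.2 (array([ 0.5763, -0.1711]), array([0.1196, 0.1268]), np.float32(-8.6)) 1946
0.05 0.06 (array([ 0.5313, -0.163 ]), array([0.0997, 0.0202]), np.float32(81.5)) 11
0.066 0.078 (array([ 0.5641, -0.1466]), array([0.152 , 0.0886]), np.float32(42.3)) 242
0.1 0.2 (array([ 0.5886, -0.1732]), array([0.1042, 0.0886]), np.float32(81.4)) 1569
scene opener_grip 0.5 [0.4565 0.1428 0.1595]
scene opener_fork 0.58 [0.5327 0.1797 0.1588]
scene block 0.84 [ 0.5857 -0.1729  0.0015]
scene block_hin
[... 164 characters left out ...]
0.1367]), np.float32(77.9)) 3455
0.05 0.06 (array([ 0.5747, -0.1733]), array([0.124 , 0.1205]), np.float32(82.1)) 445
0.066 0.078 (array([ 0.5571, -0.1937]), array([0.0989, 0.1563]), np.float32(-57.1)) 379
0.1 0.2 (array([ 0.5857, -0.1769]), array([0.1051, 0.0886]), np.float32(80.6)) 1727
scene lid_bar 0.82 [358. 197.] 2507
0.02 0.2 (array([ 0.6363, -0.1746]), array([0.2638, 0.1341]), np.float32(1.8)) 2505
0.05 0.06 (array([ 0.5327, -0.1528]), array([0.0748, 0.0164]), np.float32(85.4)) 32
0.066 0.078 (array([ 0.5579, -0.1951]), array([0.0989, 0.1525]), np.float32(-57.1)) 270
0.1 0.2 (array([ 0.5857, -0.1769]), array([0.1051, 0.0886]), np.float32(80.6)) 1734
[0.45865733 0.14547844 0.16131735]
```

View pics/wrist2.png

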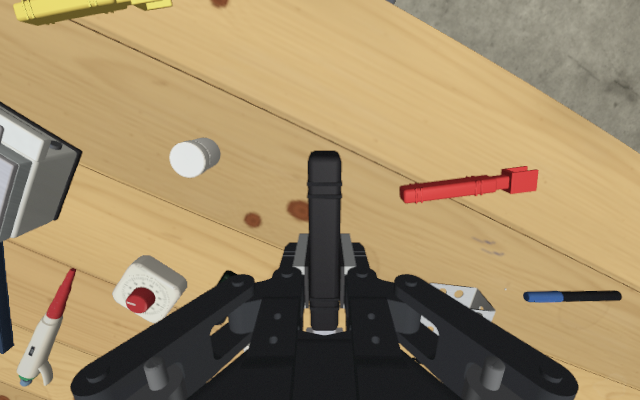

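The wrist view shows the handle held straight at (325,240). Block yaw is about -8.7°, with the bar near (0.516,-0.164). Moving in front of the bar.

Call:
{"name": "send_rows", "arguments": {
  "deltas": "0.027 -0.041 0 7; 0.054 -0.082 0 14; 0.081 -0.123 0 21; 0.108 -0.164 0 28; 0.135 -0.205 0 34"
}}

```text
t: 6.55
eef_pos: [0.4234, -0.0992, 0.1616]
tool_rot: [0.0, 0.079, 0.997, 0.0]
contact_force: [1.6, -0.6, -1.6]
gripper_width: 0.169
grasp_force: 68.9
```

Run:
```python
from h import *
plan([.4152,-.1486],171.3)
```

```text
eef [ 0.4234 -0.0992  0.1616] shift [ 0.0004 -0.0501 -0.    ] spin -0.3
```

Call:
{"name": "send_rows", "arguments": {
  "deltas": "0 -0.025 0 0; 0 -0.05 0.02 0; 0 -0.05 0.05 0; 0 -0.05 0.05 0"
}}

```text
t: 6.95
eef_pos: [0.4138, -0.1471, 0.1091]
tool_rot: [-0.003, 0.077, 0.997, -0.0]
contact_force: [-0.1, -0.4, -2.5]
gripper_width: 0.169
grasp_force: 68.8
```

Run:
```python
from h import *
print(bot.get_obs()["eef_pos"])
for n in("wrist","top","scene"):
    p=bot.read_camera(n)
    for q in("opener_fork","opener_grip","lid_bar","block_hinge"):
        for d in bot.landmark_of(p,q)[:5]:
            if d["xyz"][2]>.05:print(n,q,round(d["confidence"],2),np.round(d["xyz"],4))
    cv2.imwrite(f"pics/{n}3.png",p["img"][:,:,::-1])
    if n!="scene":
        m=np.zeros((400,640),bool);m[:]=1;X,uv=cloud(p,m)
        d=np.array([.988,-.151]);e=np.array([.151,.988]);r=X[:,:2]-[.516,-.164]
        s,t=r@d,r@e
        k=(abs(t)<.03)&(s>-.03)&(s<.02)&(X[:,2]>.06)&(X[:,2]<.09);print(n,"bar pts",k.sum(),np.percentile(s[k],[5,50,95]).round(4) if k.sum()>5 else"",np.percentile(X[k,2],[50,95]).round(4) if k.sum()>5 else "")
        k=(abs(t)<.04)&(s>-.06)&(s<-.005)&(X[:,2]>.09)&(X[:,2]<.14)
        if k.sum()>5:print(n,"fork pts",k.sum(),s[k].max().round(4),np.percentile(t[k],[2,50,98]).round(4),np.percentile(X[k,2],[50,95]).round(4))
a=cv2.imread("pics/scene3.png")[120:300,220:460];cv2.imwrite("pics/c3.png",cv2.resize(a,(0,0),fx=3.3,fy=3.3,interpolation=cv2.INTER_CUBIC))
```

```text
[ 0.41382034 -0.14708936  0.109062  ]
wrist opener_grip 0.73 [ 0.4121 -0.1487  0.105 ]
wrist bar pts 0  
wrist fork pts 150 -0.0432 [-0.0087  0.0021  0.0134] [0.1107 0.1124]
top opener_fork 0.56 [ 0.4939 -0.1579  0.1088]
top lid_bar 0.59 [ 0.5158 -0.1676  0.0743]
top bar pts 54 [-0.0026 -0.      0.0028] [0.0768 0.0789]
top fork pts 106 -0.0105 [-0.0069  0.0059  0.0162] [0.1192 0.1218]
scene opener_fork 0.66 [ 0.4975 -0.1572  0.1087]
scene opener_grip 0.74 [ 0.4138 -0.1488  0.1092]
scene lid_bar 0.6 [ 0.5194 -0.1606  0.0761]
scene block_hinge 0.92 [ 0.6321 -0.1789  0.0745]
```

View pics/c3.png

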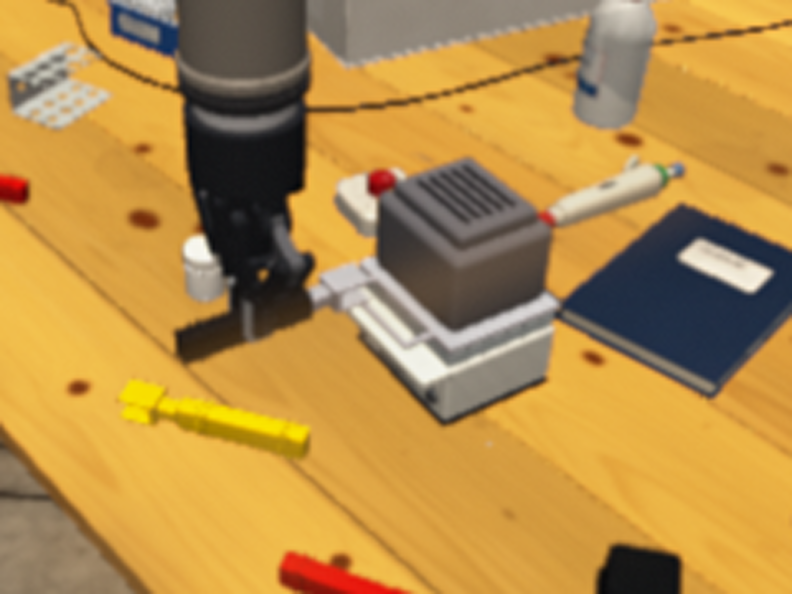

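The crop shows the fork level at crop (345,285), just in front of and above the bar at (400,310). The bar measures where expected, top at 0.078. Lowering to bar height.

Call:
{"name": "send_rows", "arguments": {
  "deltas": "0.003 0.003 0.015 0; 0.003 0.003 0.034 0; 0.003 0.003 0.034 0; 0.003 0.003 0.034 0"
}}

```text
t: 8.1
eef_pos: [0.4135, -0.1437, 0.0774]
tool_rot: [-0.0, 0.077, 0.997, -0.0]
contact_force: [-0.9, -0.4, -0.9]
gripper_width: 0.169
grasp_force: 68.8
```

```bash
cat > m.py <<'E'
from h import *
o=bot.get_obs();print(o["t"],o["eef_pos"],o["contact_force"].round(1))
d=np.array([.988,-.151]);e=np.array([.151,.988])
r=o["eef_pos"][:2]-[.516,-.164];print("grip s,t",(r@d).round(4),(r@e).round(4))
p=bot.read_camera("top");X,uv=cloud(p,np.ones((400,640),bool))
r=X[:,:2]-[.516,-.164];s,t=r@d,r@e
for nm,a,b in(("fork",-.032,-.016),("handle",-.14,-.11),("bar",-.003,.003)):
    k=(abs(t)<.03)&(s>a)&(s<b)&(X[:,2]>.062)&(X[:,2]<.13)
    print(nm,k.sum(),np.percentile(t[k],[2,50,98]).round(4),np.percentile(X[k,2],[20,50,80]).round(4),s[k].max().round(4)) if k.sum()>3 else 0
E
python3 m.py
```

```text
8.1 [ 0.4135194  -0.14370541  0.07735903] [-0.9 -0.4 -0.9]
grip s,t -0.1043 0.0046
fork 60 [-0.0041  0.0078  0.018 ] [0.0824 0.084  0.0861] -0.0161
bar 52 [-0.028  -0.0002  0.0293] [0.0741 0.0764 0.0781] 0.0029
```

Fork top minus bar top is 7.6 mm (7 is centred). Slipping the fork on.

Call:
{"name": "send_rows", "arguments": {
  "deltas": "0 -0.005 0 0; -0.009 -0.005 0 0; -0.018 -0.005 0 0; -0.027 -0.005 0 0; -0.027 -0.005 0 0"
}}

```text
t: 8.65
eef_pos: [0.4419, -0.1528, 0.0776]
tool_rot: [0.001, 0.076, 0.997, -0.0]
contact_force: [0.7, -0.3, -0.2]
gripper_width: 0.166
grasp_force: 68.8
```

```bash
python3 m.py
python3 - <<'E'
from h import *
p=bot.read_camera("scene");cv2.imwrite("pics/c4.png",cv2.resize(p["img"][160:260,270:410,::-1],(0,0),fx=5.5,fy=5.5,interpolation=cv2.INTER_CUBIC))
E
```

```text
8.65 [ 0.44188603 -0.15277874  0.07757431] [ 0.7 -0.3 -0.2]
grip s,t -0.0749 -0.0001
bar 32 [-0.0299  0.0125  0.0283] [0.0756 0.0772 0.0837] 0.0028
```

View pics/c4.png

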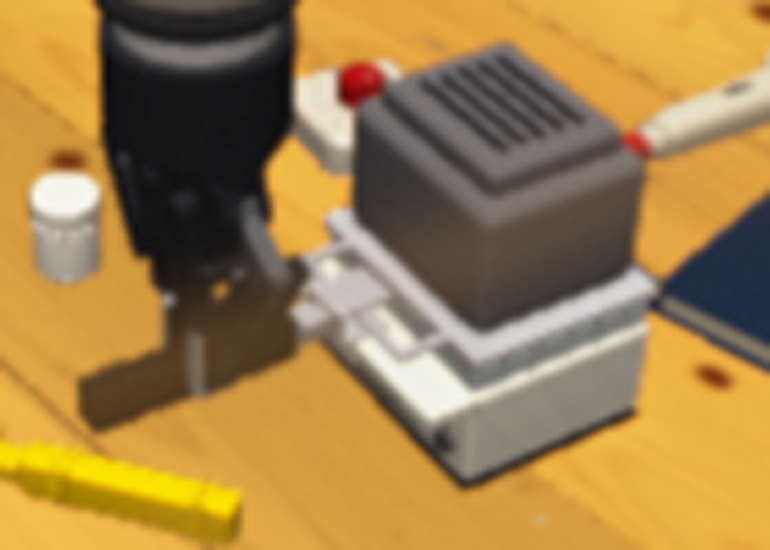

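The crop shows the bar passing between the prongs at crop (345,300), with almost no contact force. Swinging up along the arc.

Call:
{"name": "send_rows", "arguments": {
  "deltas": "0.001 0 -0.004 0; 0.002 0 -0.01 0; 0.001 0 -0.016 0; 0 0 -0.022 0; -0.001 0 -0.028 0"
}}

```text
t: 9.25
eef_pos: [0.4405, -0.1527, 0.1059]
tool_rot: [0.0, 0.077, 0.997, 0.0]
contact_force: [-0.3, 0.4, -2.1]
gripper_width: 0.167
grasp_force: 68.7
```

```bash
cat > a.py <<'E'
from h import *
from scipy.optimize import least_squares
o=bot.get_obs();print(round(o["t"],2),o["eef_pos"].round(4),o["contact_force"].round(1),o["torque"].round(2))
d=np.array([.988,-.151]);e=np.array([.151,.988])
r=o["eef_pos"][:2]-[.516,-.164];f=(r@d)+.077;print("fork s,t,z",f.round(4),(r@e).round(4),(o["eef_pos"][2]-.002).round(4))
for n in("top","scene"):
    p=bot.read_camera(n);X,uv=cloud(p,np.ones((400,640),bool))
    r=X[:,:2]-[.516,-.164];s,t=r@d-.123,r@e   # about the hinge
    k=(abs(t)<.055)&(s>-.16)&(s<.14)&(X[:,2]>.06)&(X[:,2]<.3)
    P=np.c_[s,X[:,2]-.072][k]
    # hood top: highest layer in the rotated frame, 85 mm above the plate's underside
    best=[]
    for th in np.arange(0,1.6,.01):
        c,q=np.cos(th),np.sin(th);h=-q*P[:,0]+c*P[:,1] if 0 else P[:,0]*q+P[:,1]*c;x=P[:,0]*c-P[:,1]*q
        best.append(((abs(h-.085)<.0025)&(x>-.1)&(x<0)).sum())
    b=np.array(best);i=b.argmax();print(n,"lid",round(i*.01,2),b[i],"wavg",round(np.average(np.arange(len(b))*.01,weights=np.where(b>.7*b[i],b,0)),3))
    for q in("lid_bar","block_hinge","opener_fork"):
        for g in bot.landmark_of(p,q)[:3]:
            v=np.array(g["xyz"]);w=v[:2]-[.516,-.164]
            if v[2]>.05:print(n,q,round(g["confidence"],2),"s",(w@d).round(3),"z",v[2].round(3),"angle",round(np.arctan2(v[2]-.072,.123-w@d)-.024,2))
E
python3 a.py
```

```text
9.25 [ 0.4405 -0.1527  0.1059] [-0.3  0.4 -2.1] [0.03 0.21 0.01]
fork s,t,z 0.0007 -0.0002 0.1039
top lid 0.19 852 wavg 0.186
top lid_bar 0.92 s 0.003 z 0.096 angle 0.18
scene lid 0.19 453 wavg 0.199
scene lid_bar 0.65 s 0.004 z 0.101 angle 0.21
scene opener_fork 0.64 s -0.079 z 0.104 angle 0.13
```

Call:
{"name": "send_rows", "arguments": {
  "deltas": "-0.004 0 -0.0054 0; -0.006 0 -0.0113 0; -0.008 0 -0.0171 0; -0.01 0 -0.0228 0; -0.013 0 -0.0283 0"
}}

```text
t: 10.15
eef_pos: [0.4538, -0.1548, 0.1343]
tool_rot: [0.0, 0.077, 0.997, 0.0]
contact_force: [-0.1, -0.2, -1.7]
gripper_width: 0.169
grasp_force: 68.7
```

```bash
python3 a.py
```

```text
10.15 [ 0.4538 -0.1548  0.1343] [-0.1 -0.2 -1.7] [0.01 0.16 0.06]
fork s,t,z 0.0141 -0.0003 0.1323
top lid 0.44 765 wavg 0.435
top lid_bar 0.9 s 0.016 z 0.127 angle 0.45
top opener_fork 0.61 s 0.012 z 0.132 angle 0.47
scene lid 0.43 292 wavg 0.439
scene lid_bar 0.71 s 0.015 z 0.13 angle 0.47
scene block_hinge 0.59 s 0.019 z 0.134 angle 0.51
scene opener_fork 0.82 s 0.016 z 0.132 angle 0.49
```

Call:
{"name": "send_rows", "arguments": {
  "deltas": "-0.0024 0 -0.0053 0; -0.0056 0 -0.0106 0; -0.009 0 -0.0156 0; -0.0128 0 -0.0205 0; -0.0168 0 -0.0252 0"
}}

```text
t: 11.05
eef_pos: [0.4706, -0.1574, 0.1594]
tool_rot: [0.0, 0.077, 0.997, 0.0]
contact_force: [-0.4, -0.1, -0.2]
gripper_width: 0.171
grasp_force: 68.8
```

```bash
python3 a.py
```

```text
11.05 [ 0.4706 -0.1574  0.1594] [-0.4 -0.1 -0.2] [0.   0.07 0.01]
fork s,t,z 0.0311 -0.0003 0.1574
top lid 0.68 610 wavg 0.685
top lid_bar 0.97 s 0.032 z 0.15 angle 0.68
scene lid 0.0 153 wavg 0.287
scene lid_bar 0.96 s 0.032 z 0.154 angle 0.71
scene block_hinge 0.79 s 0.121 z 0.075 angle 0.88
scene opener_fork 0.87 s 0.034 z 0.156 angle 0.73
```

Call:
{"name": "send_rows", "arguments": {
  "deltas": "-0.003 0 -0.0038 0; -0.0066 0 -0.0072 0; -0.0093 0 -0.0098 0; -0.012 0 -0.0122 0; -0.0139 0 -0.0138 0"
}}

```text
t: 11.95
eef_pos: [0.4843, -0.1595, 0.1729]
tool_rot: [0.0, 0.077, 0.997, -0.0]
contact_force: [0.2, -0.0, -0.4]
gripper_width: 0.165
grasp_force: 68.8
```

Call:
{"name": "send_rows", "arguments": {
  "deltas": "0 0 0 0; 0 0 0 0"
}}

```text
t: 12.15
eef_pos: [0.4838, -0.1594, 0.1725]
tool_rot: [-0.0, 0.077, 0.997, -0.0]
contact_force: [-0.1, 0.1, -1.1]
gripper_width: 0.171
grasp_force: 68.8
```

```bash
python3 a.py
```

```text
12.15 [ 0.4838 -0.1594  0.1725] [-0.1  0.1 -1.1] [-0.04  0.    0.01]
fork s,t,z 0.0445 -0.0003 0.1705
top lid 0.83 485 wavg 0.844
scene lid 0.1 173 wavg 0.136
scene lid_bar 0.77 s 0.05 z 0.167 angle 0.89
scene block_hinge 0.7 s 0.121 z 0.071 angle -0.67
scene opener_fork 0.85 s 0.047 z 0.172 angle 0.9
```

Call:
{"name": "send_rows", "arguments": {
  "deltas": "-0.001 0 -0.0009 0; -0.002 0 -0.0017 0; -0.003 0 -0.0025 0; -0.004 0 -0.0033 0; -0.004 0 -0.0033 0"
}}

```text
t: 13.05
eef_pos: [0.4881, -0.16, 0.1761]
tool_rot: [0.0, 0.077, 0.997, -0.0]
contact_force: [0.0, 0.8, -0.8]
gripper_width: 0.17
grasp_force: 68.8
```

Call:
{"name": "send_rows", "arguments": {
  "deltas": "0 0 0 0; 0 0 0 0; 0 0 0 0; 0 0 0 0; 0 0 0 0"
}}

```text
t: 13.55
eef_pos: [0.4877, -0.16, 0.1759]
tool_rot: [-0.0, 0.077, 0.997, 0.0]
contact_force: [0.5, 0.8, -0.9]
gripper_width: 0.171
grasp_force: 68.8
```

```bash
python3 a.py
python3 - <<'E'
from h import *
p=bot.read_camera("scene");cv2.imwrite("pics/c5.png",cv2.resize(p["img"][130:260,270:430,::-1],(0,0),fx=4.5,fy=4.5,interpolation=cv2.INTER_CUBIC))
# hood top points: plane fit around the best angle
p=bot.read_camera("top");X,_=cloud(p,np.ones((400,640),bool))
d=np.array([.988,-.151]);e=np.array([.151,.988]);r=X[:,:2]-[.516,-.164];s,t,z=r@d-.123,r@e,X[:,2]-.072
for th in(.8,.85,.9,.95):
    c,q=np.cos(th),np.sin(th);h=s*q+z*c;x=s*c-z*q
    k=(abs(t)<.045)&(abs(h-.085)<.012)&(x>-.085)&(x<-.015)
    a=np.polyfit(s[k],z[k],1);res=z[k]-np.polyval(a,s[k]);j=abs(res)<.003;a=np.polyfit(s[k][j],z[k][j],1)
    print(th,k.sum(),j.sum(),"angle",round(-np.arctan(a[0]),3))
E
```

```text
13.55 [ 0.4877 -0.16    0.1759] [ 0.5  0.8 -0.9] [-0.04  0.06 -0.04]
fork s,t,z 0.0485 -0.0003 0.1739
top lid 0.88 436 wavg 0.89
top lid_bar 0.81 s 0.048 z 0.168 angle 0.88
scene lid 0.17 160 wavg 0.186
scene block_hinge 0.72 s 0.12 z 0.074 angle 0.48
scene opener_fork 0.64 s 0.054 z 0.173 angle 0.94
0.8 693 190 angle 0.658
0.85 633 222 angle 0.737
0.9 536 302 angle 0.831
0.95 386 368 angle 0.894
```

View pics/c5.png

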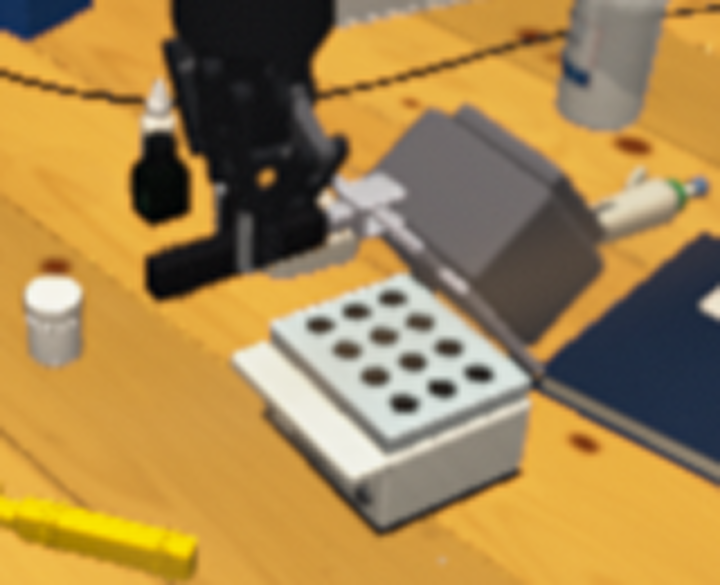

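The crop shows the lid open at about 0.89 rad, with the fork round the bar at crop (375,205) and the opener still gripped. Readings are steady, so I'm handing in.

```bash
python3 a.py | head -3; python3 -c "
from station import bot
print(bot.hand_in())"
```

```text
14.05 [ 0.4878 -0.16    0.1759] [ 0.5 -0.6 -0.1] [ 0.03  0.   -0.01]
fork s,t,z 0.0485 -0.0003 0.1739
top lid 0.88 437 wavg 0.894
the job is handed in; nothing more can be done
None
```

The lid is held still at about 0.89 rad (51°) open, with the fork round the bar and the opener gripped; I handed the job in at about 14 s, and no verdict came back.

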